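# Charge the mill jar from the rotary shaker

### The job

Stand the ball shaker in the square pocket of the wooden holder and turn its cap until the largest hole lies over the pouring lip. Then take the shaker by its handle plate, tip all three grinding balls into the open mill jar without spilling any, and stand the shaker upright in the holder again. Do not shift the mill jar or knock into the other things on the bench.

Things in the scene. Friction and masses are not known exactly. Their poses are not given: they have to be found in the camera images.
- shaker_mid (a point): Loose white shaker, 0.44 kg full: a hollow cone on a 52 mm square foot 12 mm tall; the cone widens from 44 mm to 116 mm across at 72 mm height. This point is on its axis, 50 mm above its underside. z is up; -x points to the pouring lip at the rim, +x to the handle. Its wall is 31 degrees off the axis: balls roll out once it is tipped lip-down by about 80 degrees from upright
- handle_mid (a point): Middle of the shaker's handle, a flat plate opposite the lip, its top leaning 20 degrees outwards (to the shaker's +x): 12 mm thick, 50 mm wide (y), 60 mm along its slope; this point is 80 mm above the underside, 104 mm from the axis. 36 mm are free between plate and cap. An arm joins it to the cone 52 to 62 mm above the underside. Axes as the shaker's. Lift and tip the shaker by it
- spout (a point): Rim of the cone at the pouring lip (a tongue 34 mm wide that reaches 14 mm further out), 58 mm from the axis and 72 mm above the underside; axes as the shaker's. Under the cap a fixed deck closes the cone but for one 38 mm hole at the lip, so balls come out only there, and only with the cap's largest hole over it
- fin_mid (a point): Middle of the upright grip fin on the metal cap, on the shaker's axis, 94 mm above its underside; fin 14 mm thick (cap's x), 44 mm long (cap's y), 34 mm tall. The cap's disc is 116 mm across, its top 77 mm above the underside. The cap's -x points to its largest hole (38 mm, 36 mm off the axis); its other holes are 12 and 9 mm. The shaker can be lifted by the fin
- cap (a joint): Angle of the cap on the shaker (rad), growing counter-clockwise from above; 0 when the largest hole lies over the lip; runs from -0.6 to 2.4; stiff (0.08 N m), stays where left. On the bare bench the shaker turns along with it; the holder's pocket stops the shaker after 9 degrees or so
- holder: Fixed plywood holder, 110 mm square, with a 60 mm square pocket for the shaker's foot: pocket floor 8 mm above the bench, its walls reach 20 mm above the bench and are 10 mm thick; origin at the bench under the pocket's centre, x and y along the pocket's sides; any side may face the handle
- mill_jar: Loose open porcelain mill jar, 132 mm across, 70 mm tall, wall 6 mm, inner floor 8 mm up, 0.7 kg; origin under its centre
- ball0_center (a point): Centre of a white grinding ball, 18 mm across, 12 g, inside the shaker at first
- ball1_center (a point): Centre of a white grinding ball, 18 mm across, 12 g, inside the shaker at first
- ball2_center (a point): Centre of a white grinding ball, 18 mm across, 12 g, inside the shaker at first
- tile_a: upright white test tile on a clay foot, 50 x 50 x 77 mm, bystander; origin under its foot
- tile_b: second such test tile, bystander; origin under its foot
- glaze_pot: closed glaze pot, 72 mm across, 90 mm tall, bystander; origin under it
- glaze_brush: glaze brush lying on the bench, bystander
Mind the look-alikes: they are no part of the job. Of the things shaped like the holder, the plywood one is meant. Of the things shaped like the part that bears shaker_mid, the white one is meant.

How it is judged:
By the outcome, as a careful person would: the job done as asked, in the order asked, and still so for the second after the job is handed in, with the robot touching nothing.
It also fails if it takes over 72 s, if anything falls off the work surface, if the arm or the gripper's body presses on something with over 40 N, if the wrist force passes 120 N, or if a joint passes its speed limit or range.

### The arm

A 6-joint arm with a two-finger parallel gripper is mounted at the origin on the work surface. World frame = base frame: x ahead of the robot, y to its left, z up, the work surface at z = 0. Lengths are in mm, angles in degrees, forces in N, time in s.
With the tool pointing down it reaches from about 425 to 1125 mm from the base axis. Payload 14.9 kg.
Tool frame: the origin (TCP) lies where the fingers leave the gripper's body, on its centre line; the fingertips stand 78 mm ahead of it and the grasp point (between the pads) lies 60 mm ahead of it; z points along the fingers, y is the direction in which the jaws open and shut (so a half turn about z gives the same grasp; the last joint's range is limited). The gripper opens to 91 mm and grips with 3 to 60 N. Pads are 32 mm wide; open, the fingers measure 118 mm over their backs; the gripper's body (76 mm by 178 mm) begins 60 mm behind the grasp point.
Start: joints at [-1.908, 21.709, 99.362, -0, 58.929, -1.908], TCP at [700.013, -0.006, 292.232] pointing down, gripper open.
Joint ranges: [-158.91, 158.91], [-42.39, 125.64], [0.06, 152.35], [-60.88, 240.88], [17.5, 164.5], [-176.32, 176.32]. Speed limits (degrees/s): [108.29, 108.29, 136.94, 180, 180, 180].

### API

Orientations are given as a 3x3 rotation matrix whose columns are the frame's x, y, z axes.
In Python, from rig import ctrl, cams gives the robot as it stands. The module is installed in compiled form; this text tells all that it offers.
- The arm moves only by the tool carry_out, never from a script. Its argument "motion" is a list of rows, each a list of 7 numbers: the gripper's target within -1 to 1 (fully open at 1, half-way at 0, shut at -1), then the shift along the world's x, y, z in cm, then the turn, a rotation vector about the world's x, y, z in degrees. A call has 1 to 20 rows; each row shifts and turns the commanded pose from where the row before left it; what a row does not reach is not made up. A row lasts 1/8 s, in which the tool goes at most 62.5 mm and 10.7 degrees, less where a joint would pass 70% of its speed; a pose out of reach is approached as far as the arm can. A call is refused whole if a number of a shift passes 6.25 or a number of a turn 10.7, either way. A call with a gripper value outside its range is refused whole. The fingers move at their own pace and stop on an object; "force" is the grip in N (left out, the last holds). Time passes only in rows, so rows that do not move let the fingers close. It gives the time, the measured TCP pose, the force and the opening at its end, in the units of the state.
- ctrl.observe(): the state, without advancing time (a new reading comes with each control period).
- cams.get_image(name): name is "scene" or "side" or "wrist"; returns the picture (384x512x3 uint8, blue, green, red); there is no depth.
- cams.get_calibration(name): a dict with "K" (3x3 intrinsics, pixels), "R" (3x3) and "t" (3): a world point X has camera coordinates R X + t; the wrist camera has in their place "mount" (4x4, takes a point from camera to tool coordinates, whose origin is the TCP and whose axes are the flange's). Camera axes: x right, y down, z forward; pixel columns grow to the right and rows downward; lengths in mm; the calibration is good to about 2 mm. A picture is of the moment at which its call begins: read the wrist's pose just before it. get_calibration takes no time and is no camera call.
- ctrl.finish_job(): hands the job in, once; it reports no verdict.
The state is a dict: "t": time; "qpos": joint angles; "qd": joint speeds; "effort": joint torques, N m; "tcp_pos": TCP position; "orientation": TCP orientation; "force": force on the tool from outside, world axes, zero at the start; "torque": the same for the moment, N m; "gripper_width": finger opening in mm.
Only numpy, scipy, OpenCV 4.12 (cv2) and the standard library are available. Lean on these libraries where they do the work, as an engineer would, in place of code of your own. Each camera call takes 0.05 s, during which the arm holds its last target. There are 200 camera calls.

## Working session

There is one attempt and no reset: what is moved stays moved. The work goes in short steps, Python scripts to look and compute and a tool call to move; the robot and the scene stay as the last step left them, time stands still between calls to the robot, and variables do not carry over. Pictures are saved under pics/ and viewed, about 8 in all and at most 12, crops included, and the job is handed in when it is done.

Besides the shell and the picture viewer there is one more tool, called after ">>>" by a JSON object that holds its "op" and its "data", one argument or row to a line. carry_out: Moves the arm, as the interface text tells. Its arguments: {"type":"object","properties":{"motion":{"type":"array"},"force":{"type":"number"}},"required":["motion"]}

```bash
mkdir -p pics; cat > h.py <<'E'
import numpy as np, cv2
from rig import ctrl, cams
def cal(n):
    c=cams.get_calibration(n)
    K=np.array(c["K"],float)
    if n=="wrist":
        s=ctrl.observe(); M=np.array(c["mount"],float)
        T=np.eye(4);T[:3,:3]=np.array(s["orientation"]);T[:3,3]=s["tcp_pos"]
        W=np.linalg.inv(T@M); return K,W[:3,:3],W[:3,3]
    return K,np.array(c["R"],float),np.array(c["t"],float).ravel()
def ray(n,u,v,c=None):
    K,R,t=c or cal(n); d=R.T@np.linalg.solve(K,[u,v,1.]); return -R.T@t,d/np.linalg.norm(d)
def onz(n,u,v,z,c=None):
    o,d=ray(n,u,v,c); return o+d*(z-o[2])/d[2]
def two(r1,r2):
    (a,d),(b,e)=r1,r2
    s=np.linalg.lstsq(np.c_[d,-e],b-a,rcond=None)[0]; p,q=a+s[0]*d,b+s[1]*e
    return (p+q)/2,np.linalg.norm(p-q)
def proj(n,X,c=None):
    K,R,t=c or cal(n); x=K@(R@np.array(X,float)+t); return x[:2]/x[2]
E
python3 - <<'E'
from h import *
np.set_printoptions(precision=3,suppress=True)
for n in ["scene","side","wrist"]:
    c=cal(n); im=cams.get_image(n); cv2.imwrite(f"pics/{n}0.png",im); print(n,-c[1].T@c[2],c[1][2],c[0][0])
a=cv2.imread("pics/scene0.png");b=cv2.imread("pics/side0.png")
cv2.imwrite("pics/both0.png",cv2.resize(np.vstack([a,b]),(400,600)))
print(ctrl.observe()["orientation"], cams.get_calibration("wrist")["mount"])
E
```

```text
scene [ 869.17  -488.364 1009.079] [-0.326  0.433 -0.841] [383.382   0.    254.314]
side [ -47.737 -627.371  874.513] [ 0.488  0.525 -0.697] [385.281   0.    258.696]
wrist [698.624  71.059 385.116] [-0.001 -0.257 -0.966] [302.418   0.    261.64 ]
[[ 0.     1.    -0.001]
 [ 1.    -0.     0.   ]
 [ 0.    -0.001 -1.   ]] [[ -0.     -0.966  -0.257  71.081]
 [  1.     -0.      0.     -1.197]
 [ -0.     -0.257   0.966 -93.463]
 [  0.      0.      0.      1.   ]]
```

View pics/scene0.png

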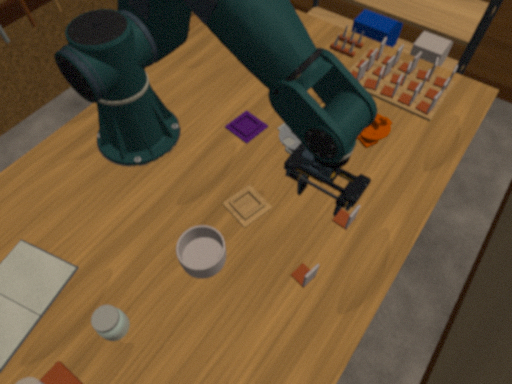

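View pics/side0.png

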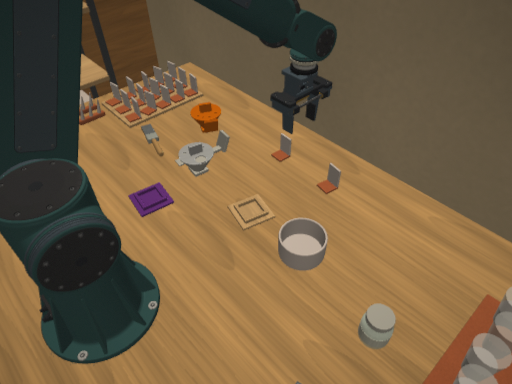

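The scene view shows the plywood holder at (247,205), the purple one at (246,126), the jar at (201,252), tiles at (346,216) and (305,274), and the glaze pot at (110,322). The arm hides the white shaker. In the side view the white shaker is at (196,155) with its handle at (223,142), and the orange look-alike at (206,116). The plywood holder is at (251,211), the purple one at (151,199), the jar at (302,244) and the brush at (152,138). I choose the white shaker and the plywood holder.

```bash
python3 - <<'E'
from h import *
np.set_printoptions(precision=1,suppress=True)
a=cv2.imread("pics/side0.png")[100:240,130:290]; w=cv2.imread("pics/wrist0.png")
cv2.imwrite("pics/c1.png",np.hstack([cv2.resize(a,(480,420),interpolation=cv2.INTER_CUBIC),cv2.resize(w,(320,420))]))
for n,u,v,z in [("side",196,150,77),("side",223,142,80),("side",251,211,10),("scene",247,205,15),("side",151,199,10),("side",206,108,77),("side",302,230,70),("scene",201,240,70),("side",282,155,5),("scene",343,220,5),("side",328,187,5),("scene",301,275,5),("side",379,314,90),("scene",110,318,90),("side",152,138,5)]:
    print(n,u,v,onz(n,u,v,z))
E
```

```text
side 196 150 [492.8 260.5  77. ]
side 223 142 [584.  229.6  80. ]
side 251 211 [480.9 -23.8  10. ]
scene 247 205 [489.3 -21.6  15. ]
side 151 199 [285.7 230.6  10. ]
side 206 108 [675.2 443.8  77. ]
side 302 230 [ 497.8 -212.4   70. ]
scene 201 240 [ 475.4 -209.2   70. ]
side 282 155 [748.7 105.8   5. ]
scene 343 220 [748.5 108.5   5. ]
side 328 187 [ 739.4 -113.8    5. ]
scene 301 275 [ 739.4 -109.9    5. ]
side 379 314 [ 429.5 -500.4   90. ]
scene 110 318 [ 441.7 -497.3   90. ]
side 152 138 [464.2 514.    5. ]
```

View pics/c1.png

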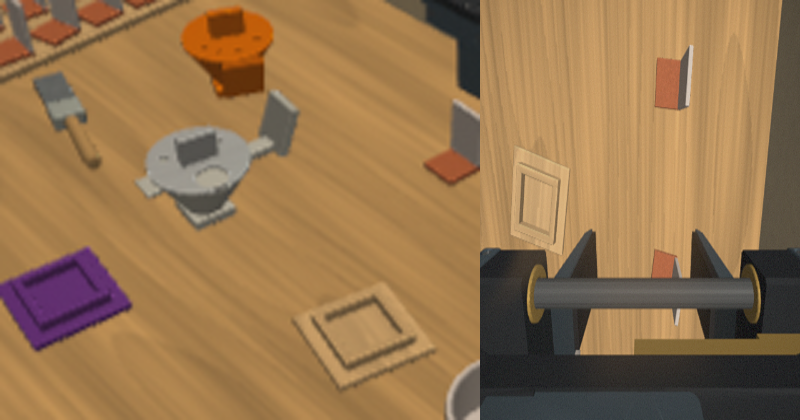

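The crop confirms it. The white shaker is at side (196,150), its handle on the right at (223,142), and its lip on the left at (179,162). The cap's big hole faces the camera at (200,157). The plywood holder's outer corners are clear. Next I move over the shaker for a closer look.

>>> {"op": "carry_out", "data": {
  "motion": [
    [1,-3.6,3.6,0,0,0,0],
    [1,-3.6,3.6,0,0,0,0],
    [1,-3.6,3.6,0,0,0,0],
    [1,-3.6,3.6,0,0,0,0],
    [1,-3.6,3.4,0,0,0,0],
    [1,0,0,0,0,0,0],
    [1,0,0,0,0,0,0]
  ]
}}

```text
t: 1.02
tcp_pos: [520.4, 177.9, 292.4]
orientation: [[-0.0, 1.0, 0.0], [1.0, 0.0, -0.0], [-0.0, 0.0, -1.0]]
force: [-0.5, 0.8, -0.3]
gripper_width: 91.5
```

```bash
cat >> h.py <<'E'
import json
def log():
    s=ctrl.observe(); open("log.jsonl","a").write(json.dumps({k:np.array(s[k]).tolist() for k in["qpos","tcp_pos","orientation"]})+"\n")
    print({k:np.round(s[k],2).tolist() for k in ["t","qpos","tcp_pos","force","gripper_width"]}); return s
E
python3 - <<'E'
from h import *
s=log(); c=cal("wrist"); w=cams.get_image("wrist"); a=cams.get_image("scene"); b=cams.get_image("side")
cv2.imwrite("pics/w1.png",w); cv2.imwrite("pics/s1.png",a); cv2.imwrite("pics/d1.png",b)
np.savez("w1.npz",K=c[0],R=c[1],t=c[2])
z=cv2.resize(w,(640,480),interpolation=cv2.INTER_CUBIC)
cv2.imwrite("pics/w1b.png",z)
E
```

```text
{'t': 1.02, 'qpos': [16.45, 8.2, 116.82, -0.01, 54.96, 16.43], 'tcp_pos': [520.39, 177.91, 292.39], 'force': [-0.45, 0.77, -0.27], 'gripper_width': 91.47}
```

View pics/w1b.png

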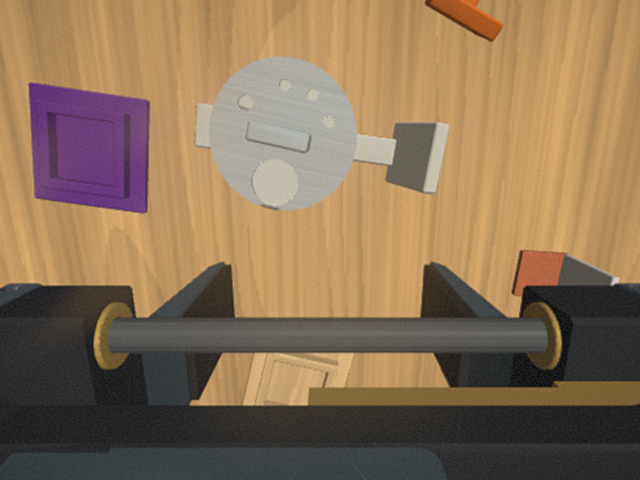

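The wrist view (640×480) shows the cap disc at (283,133), the fin at (279,137), the big hole at (275,183), the lip at (203,126) and the handle top at (437,158). The small holes are on the far side of the fin. Now I measure these points and the holder.

```bash
python3 - <<'E'
from h import *
np.set_printoptions(precision=1,suppress=True)
d=np.load("w1.npz"); c=(d["K"],d["R"],d["t"])
p=lambda u,v,z: onz("wrist",u/1.25,v/1.25,z,c)
rim=np.array([p(u,v,77)[:2] for u,v in [(210,135),(357,135),(283,57),(282,210),(335,188),(232,80),(335,82),(229,185)]])
A=np.c_[2*rim,np.ones(len(rim))]; s=np.linalg.lstsq(A,(rim**2).sum(1),rcond=None)[0]; ctr=s[:2]; print("disc",ctr,"r",np.sqrt(s[2]+ctr@ctr))
ang=lambda v: np.degrees(np.arctan2(v[1],v[0]))
h=p(275,183,75)[:2]-ctr; print("hole",np.linalg.norm(h),ang(h))
f1,f2=p(250,122,111)[:2],p(311,134,111)[:2]; f3,f4=p(247,140,94),p(308,152,94)
print("fin",(f1+f2)/2,np.linalg.norm(f2-f1),ang(f2-f1),ang((f4-f3)[:2]))
ht=(p(447,124,108)+p(435,193,108))[:2]/2; print("handle top outer",np.linalg.norm(ht-ctr),ang(ht-ctr),ang((p(447,124,108)-p(435,193,108))[:2]))
l=p(196,125,72)[:2]-ctr; print("lip",np.linalg.norm(l),ang(l))
arm=p(395,150,62)[:2]-ctr;print("arm",ang(arm))
# holder from scene + side, plywood lighter than bench: save crops
for n,f,(x,y) in [("scene","s1",(190,160)),("side","d1",(195,160))]:
    im=cv2.imread(f"pics/{f}.png")[y:y+100,x:x+120]; cv2.imwrite(f"pics/hc_{n}.png",cv2.resize(im,None,fx=3.3,fy=3.3,interpolation=cv2.INTER_CUBIC))
cv2.imwrite("pics/hc.png",np.hstack([cv2.imread("pics/hc_scene.png"),cv2.imread("pics/hc_side.png")]))
E
```

```text
disc [484.9 251.8] r 57.61033133605737
hole 36.450369332539736 -102.70705727870175
fin [487.  258.1] 42.97084029140137 -10.711892329613278 -10.84322367889144
handle top outer 117.25234279014809 -7.409705706507459 84.28449090954211
lip 70.18996716221181 171.9523773048565
arm -6.019162345521902
```

View pics/hc.png

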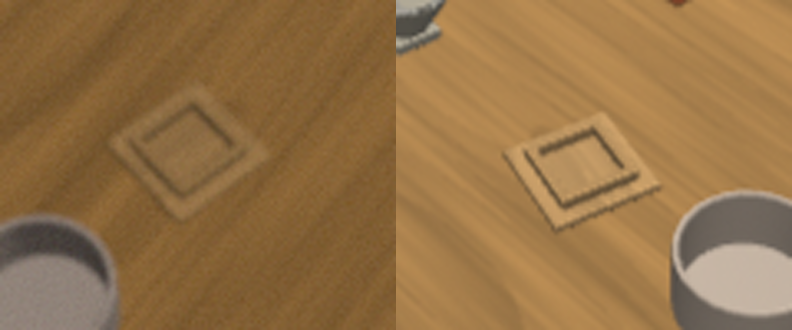

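>>> {"op": "carry_out", "data": {
  "motion": [
    [1,0,0,2,10,0,0],
    [1,0,0,2,10,0,0],
    [1,0,0,1,10,0,0],
    [1,0,0,0,0,0,0],
    [1,0,0,0,0,0,0]
  ]
}}

```text
t: 1.8
tcp_pos: [520.2, 177.5, 341.7]
orientation: [[0.001, 1.0, -0.0], [0.868, -0.001, 0.496], [0.496, -0.001, -0.868]]
force: [-0.4, 0.0, -0.1]
gripper_width: 91.4
```

```bash
python3 - <<'E'
from h import *
np.set_printoptions(precision=1,suppress=True)
s=log()
P=[]
for n,x,y,o,pts in [("scene",190,160,0,[(108,145),(200,82),(270,152),(185,222)]),("side",195,160,396,[(502,155),(605,112),(661,186),(559,230)])]:
    q=np.array([onz(n,(u-o)/3.3+x,v/3.3+y,8)[:2] for u,v in pts]); P.append(q)
    e=np.diff(np.vstack([q,q[:1]]),axis=0); print(n,q.mean(0),np.linalg.norm(e,axis=1),np.degrees(np.arctan2(e[:,1],e[:,0])))
# kinematic fit, spherical wrist
from scipy.optimize import least_squares
from scipy.spatial.transform import Rotation as Ro
L=[json.loads(l) for l in open("log.jsonl")]
L.append(dict(qpos=[-1.908,21.709,99.362,0,58.929,-1.908],tcp_pos=[700.013,-.006,292.232],orientation=[[0,1,-.001],[1,0,0],[0,-.001,-1]]))
def fk(q,p,s4,s6):
    z=lambda a:Ro.from_euler("z",a,degrees=True); y=lambda a:Ro.from_euler("y",a,degrees=True)
    d1,a1,a2,a3,d4,off,d6=p
    R1=z(q[0]);R2=R1*y(q[1]);R3=R2*y(q[2]);R4=R3*z(s4*q[3]);R5=R4*y(q[4]);R6=R5*z(s6*q[5])
    X=R1.apply([a1,off,d1])+R2.apply([0,0,a2])+R3.apply([a3,0,d4])+R6.apply([0,0,d6]); return X,R6.as_matrix()
for s4 in(1,-1):
  for s6 in (1,-1):
    print(s4,s6); print(fk(L[0]["qpos"],[0]*7,s4,s6)[1]-np.array(L[0]["orientation"])); print(fk(s["qpos"],[0]*7,s4,s6)[1]); 
print(np.array(s["orientation"]))
E
```

```text
{'t': 1.8, 'qpos': [6.53, 4.17, 118.45, 35.13, 58.99, -12.37], 'tcp_pos': [520.19, 177.53, 341.67], 'force': [-0.43, 0.02, -0.09], 'gripper_width': 91.36}
scene [488.9 -17.4] [110.  101.8 106.1 108.4] [  75.6  -14.2 -100.9  168. ]
side [482. -24.] [112.2 109.4 105.8 107.4] [ -12.5 -105.1  166.5   78.3]
1 1
[[-1. -1. -0.]
 [-1.  1. -0.]
 [-0. -0.  0.]]
[[-1.   0.  -0. ]
 [ 0.   0.9  0.5]
 [ 0.   0.5 -0.9]]
1 -1
[[-0.8 -1.5 -0. ]
 [-1.5  0.8 -0. ]
 [-0.  -0.  -0. ]]
[[-0.9  0.4 -0. ]
 [ 0.4  0.8  0.5]
 [ 0.2  0.5 -0.9]]
-1 1
[[-1. -1. -0.]
 [-1.  1.  0.]
 [-0. -0.  0.]]
[[-0.8 -0.6  0.1]
 [-0.6  0.7 -0.5]
 [ 0.2 -0.5 -0.9]]
-1 -1
[[-0.8 -1.5 -0. ]
 [-1.5  0.8  0. ]
 [-0.  -0.   0. ]]
[[-1.  -0.2  0.1]
 [-0.2  0.8 -0.5]
 [ 0.  -0.5 -0.9]]
[[ 0.   1.  -0. ]
 [ 0.9 -0.   0.5]
 [ 0.5 -0.  -0.9]]
```

```bash
cat > kin.py <<'E'
from h import *
from scipy.optimize import least_squares
from scipy.spatial.transform import Rotation as Ro
z=lambda a:Ro.from_euler("z",a,degrees=True); y=lambda a:Ro.from_euler("y",a,degrees=True)
LO=np.array([-158.91,-42.39,.06,-60.88,17.5,-176.32]);HI=np.array([158.91,125.64,152.35,240.88,164.5,176.32])
L=[json.loads(l) for l in open("log.jsonl")]+[dict(qpos=[-1.908,21.709,99.362,0,58.929,-1.908],tcp_pos=[700.013,-.006,292.232])]
def fk(q,p):
    d1,a1,a2,a3,d4,off,d6=p
    R1=z(q[0]);R2=R1*y(q[1]);R3=R2*y(q[2]);R5=R3*z(q[3])*y(q[4]);R6=R5*z(q[5]-90)
    return R1.apply([a1,off,d1])+R2.apply([0,0,a2])+R3.apply([a3,0,d4])+R6.apply([0,0,d6]),R6
p0=np.array([400,0,450,0,450,20,150.])
F=least_squares(lambda p:np.r_[np.concatenate([fk(l["qpos"],p)[0]-l["tcp_pos"] for l in L]),(p-p0)*1e-3],p0); P=F.x
def err(): return np.abs(F.fun[:3*len(L)]).max()
def ik(pos,R,q0):
    def f(q):
        X,A=fk(q,P); return np.r_[(X-pos)/10,(A.inv()*Ro.from_matrix(R)).as_rotvec()*30]
    r=least_squares(f,np.clip(q0,LO+.1,HI-.1),bounds=(LO,HI)); return r.x,np.abs(r.fun).max()
def Rtool(x_,z_): z_=z_/np.linalg.norm(z_); y_=np.cross(z_,x_); return np.c_[x_,y_,z_]
# pose of shaker -> tool when held at handle; T tip deg, psi dir of handle, S position of lip tip; a along-slope grasp offset
def held(T,psi,S,a=0,flip=1):
    T=np.radians(T);u=np.array([np.cos(np.radians(psi)),np.sin(np.radians(psi)),0]);k=np.array([0,0,1.]);v=np.cross(k,u)
    xs=np.cos(T)*u+np.sin(T)*k; zs=-np.sin(T)*u+np.cos(T)*k
    s=np.radians(20); up=np.sin(s)*xs+np.cos(s)*zs
    G=np.array(S)+176*xs+8*zs+a*up
    return G+60*up, Rtool(flip*v,-up)
E
python3 - <<'E'
from kin import *
np.set_printoptions(precision=1,suppress=True)
print(P,err())
for flip in(1,-1):
  for psi in (76.7,60,90):
    q=[-10,5,120,30,60,0]
    for T,S in [(0,[472-.23*0,-90,80+0]),(0,[487,-200,200]),(30,[487,-200,200]),(60,[487,-200,200]),(60,[487,-200,70]),(80,[487,-200,67]),(110,[487,-200,67])]:
        pos,R=held(T,psi,S,flip=flip); q,e=ik(pos,R,q); print(flip,psi,T,pos,q,round(e,3))
E
```

```text
[318.1   0.1 550.8  41.5 603.8  23.3 190.5] 0.0031424956557657424
1 76.7 0 [517.2 101.3 144.4] [ 14.8  23.2 118.8 -23.1  50.2 134.9] 0.0
1 76.7 0 [532.2  -8.7 264.4] [  3.3  11.4 118.  -22.6  58.7 119.8] 0.0
1 76.7 30 [518.7 -65.7 354. ] [-13.4   1.1 117.7  11.4  61.7  84.4] 0.0
1 76.7 60 [ 496.8 -158.6  402.4] [-33.1   3.2 114.8  37.8  80.4  57.4] 0.0
1 76.7 60 [ 496.8 -158.6  272.4] [-33.1  13.1 119.1  40.3  69.3  48.2] 0.0
1 76.7 80 [ 480.3 -228.5  271.7] [-43.6  21.3 114.9  48.5  86.7  36.8] 0.0
1 76.7 110 [ 457.6 -324.3  229.6] [-53.   38.6 106.4  55.8 111.4  28.3] 0.0
1 60 0 [570.3  80.2 144.4] [ 10.6  27.4 111.7 -18.3  55.6 143. ] 0.0
1 60 0 [585.3 -29.8 264.4] [  0.3  17.3 110.2 -19.1  64.2 130.5] 0.0
1 60 30 [556.  -80.5 354. ] [-13.9   4.1 114.5  11.2  59.  100.5] 0.0
1 60 60 [ 508.3 -163.2  402.4] [-33.6   0.8 117.2  42.7  71.1  68.6] 0.0
1 60 60 [ 508.3 -163.2  272.4] [-33.6  11.1 121.7  47.4  60.6  57.2] 0.0
1 60 80 [ 472.4 -225.4  271.7] [-45.9  17.3 120.9  58.5  77.6  41.1] 0.0
1 60 110 [ 423.1 -310.6  229.6] [-57.7  34.3 115.6  65.5 103.5  27.1] 0.0
1 90 0 [472.  106.
[... 1392 characters left out ...]
 0.0
-1 60 80 [ 472.4 -225.4  271.7] [ -45.9   17.3  120.9   58.5   77.6 -138.9] 0.0
-1 60 110 [ 423.1 -310.6  229.6] [ -57.7   34.3  115.6   65.5  103.5 -152.9] 0.0
-1 90 0 [472.  106.5 144.4] [ 17.3  19.4 124.9 -27.3  45.3 -51.6] 0.0
-1 90 0 [487.   -3.5 264.4] [  4.5   5.9 124.4 -24.9  54.  -69.9] 0.0
-1 90 30 [487. -62. 354.] [ -13.7   -1.4  120.2   10.8   64.  -108.7] 0.0
-1 90 60 [ 487.  -157.5  402.4] [ -32.3    4.8  113.    33.    86.9 -131.5] 0.0
-1 90 60 [ 487.  -157.5  272.4] [ -32.3   14.5  117.2   34.2   75.3 -139.3] 0.0
-1 90 80 [ 487.  -229.3  271.7] [ -41.1   24.2  110.5   40.8   93.1 -147.5] 0.0
-1 90 110 [ 487.  -327.7  229.6] [ -48.7   41.9   99.7   48.3  117.8 -152.3] 0.0
```

The arm model fits to 0.003 mm, and the pour with the handle toward about 77° (lip toward the jar) is reachable. First I take the fin.

>>> {"op": "carry_out", "data": {
  "motion": [
    [1,0,0,-3,-10,0,0],
    [1,0,0,-3,-10,0,0],
    [1,0,0,-3,-10,0,0],
    [1,-0.35,0.74,0,0,0,-10.1],
    [1,-0.35,0.74,0,0,0,-10.1],
    [1,-0.35,0.74,0,0,0,-10.1],
    [1,-0.35,0.74,0,0,0,-10.1],
    [1,-0.35,0.74,0,0,0,-10.1],
    [1,-0.35,0.74,0,0,0,-10.1],
    [1,-0.35,0.74,0,0,0,-10.1],
    [1,-0.35,0.74,0,0,0,-10.1],
    [1,-0.35,0.74,0,0,0,-10.1],
    [1,-0.35,0.74,0,0,0,-10.1],
    [1,0,0,-2,0,0,0],
    [1,0,0,0,0,0,0],
    [1,0,0,0,0,0,0]
  ]
}}

```text
t: 3.8
tcp_pos: [485.2, 252.4, 232.6]
orientation: [[0.982, -0.19, 0.001], [-0.19, -0.982, -0.001], [0.001, 0.001, -1.0]]
force: [-0.2, 1.5, -0.2]
gripper_width: 91.4
```

>>> {"op": "carry_out", "data": {
  "motion": [
    [1,0,-0.05,-2.4,0,0,0],
    [1,0,0,-2.4,0,0,0],
    [1,0,0,-2.4,0,0,0],
    [1,0,0,0,0,0,0],
    [-1,0,0,0,0,0,0],
    [-1,0,0,0,0,0,0],
    [-1,0,0,0,0,0,0],
    [-1,0,0,0,0,0,0],
    [-1,0,0,0,0,0,0],
    [-1,0,0,0,0,0,0],
    [-1,0,0,0,0,0,0],
    [-1,0,0,0,0,0,0]
  ],
  "force": 35
}}

```text
t: 5.3
tcp_pos: [485.1, 251.6, 160.3]
orientation: [[0.982, -0.191, 0.0], [-0.191, -0.982, 0.0], [0.0, -0.0, -1.0]]
force: [-0.2, 3.6, -2.7]
gripper_width: 14.2
```

Gripped at 14.2 mm, the fin's thickness. The two holder estimates differ by 7 mm, so I refine with the first wrist picture, which also shows it.

```bash
python3 - <<'E'
import cv2,numpy as np
w=cv2.imread("pics/wrist0.png")[125:245,30:180]
cv2.imwrite("pics/hw.png",cv2.resize(w,None,fx=5,fy=5,interpolation=cv2.INTER_CUBIC))
E
```

```text
(no output)
```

View pics/hw.png

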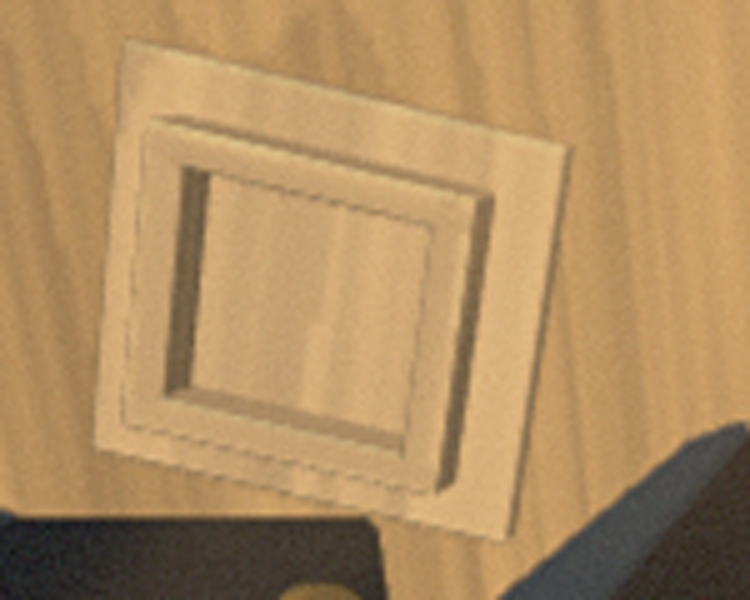

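The crop shows the holder's plate corners at (127,42), (570,148), (508,540) and (97,447), and its wall-top corners at (152,120), (478,198), (438,492) and (126,427).

```bash
python3 - <<'E'
from h import *
np.set_printoptions(precision=1,suppress=True)
c=cams.get_calibration("wrist");M=np.array(c["mount"],float);T=np.eye(4);T[:3,:3]=[[0,1,-.001],[1,0,0],[0,-.001,-1]];T[:3,3]=[700.013,-.006,292.232]
W=np.linalg.inv(T@M);cc=(np.array(c["K"],float),W[:3,:3],W[:3,3])
for nm,zz,pts in [("plate",8,[(127,42),(570,148),(508,540),(97,447)]),("wall",20,[(152,120),(478,198),(438,492),(126,427)])]:
    q=np.array([onz("wrist",(u+.0)/5+30-.4,v/5+125-.4,zz,cc)[:2] for u,v in pts]); e=np.diff(np.vstack([q,q[:1]]),axis=0)
    print(nm,q.mean(0),np.linalg.norm(e,axis=1),np.degrees(np.arctan2(e[:,1],e[:,0])))
E
```

```text
plate [487.3 -17.2] [109.3 108.4 108.6 108. ] [ -13.8 -104.5  166.    75.9]
wall [486.9 -17.4] [78.7 78.5 79.1 80.1] [ -13.9 -104.1  167.2   75.6]
```

>>> {"op": "carry_out", "data": {
  "motion": [
    [-1,0,0,2,0,0,0],
    [-1,0,0,3,0,0,0],
    [-1,0,0,4,0,0,0],
    [-1,0,0,1,0,0,0],
    [-1,0,0,0,0,0,0]
  ]
}}

```text
t: 5.92
tcp_pos: [484.8, 251.4, 259.7]
orientation: [[0.982, -0.191, 0.0], [-0.191, -0.982, 0.0], [0.0, -0.0, -1.0]]
force: [-0.7, 0.0, -4.4]
gripper_width: 13.9
```

>>> {"op": "carry_out", "data": {
  "motion": [
    [-1,0.03,-3.36,0,0,0,10.35],
    [-1,0.03,-3.36,0,0,0,10.35],
    [-1,0.03,-3.36,0,0,0,10.35],
    [-1,0.03,-3.36,0,0,0,10.35],
    [-1,0.03,-3.36,0,0,0,10.35],
    [-1,0.03,-3.36,0,0,0,10.35],
    [-1,0.03,-3.36,0,0,0,10.35],
    [-1,0.03,-3.36,0,0,0,10.35],
    [-1,0,0,-2,0,0,0],
    [-1,0,0,0,0,0,0],
    [-1,0,0,0,0,0,0],
    [-1,0,0,0,0,0,0]
  ]
}}

```text
t: 7.42
tcp_pos: [487.6, -17.0, 240.5]
orientation: [[0.312, 0.95, 0.0], [0.95, -0.312, -0.0], [0.0, 0.0, -1.0]]
force: [0.5, 0.3, -4.4]
gripper_width: 13.8
```

```bash
python3 - <<'E'
from h import *
s=log()
a=cams.get_image("scene"); b=cams.get_image("side")
cv2.imwrite("pics/s2.png",a); cv2.imwrite("pics/d2.png",b)
f=lambda im,x,y:cv2.resize(im[y:y+150,x:x+100],None,fx=4,fy=4,interpolation=cv2.INTER_CUBIC)
cv2.imwrite("pics/c2.png",np.hstack([f(a,200,80),f(b,200,90)]))
E
```

```text
{'t': 7.42, 'qpos': [-4.73, 6.82, 125.08, 0.0, 48.09, 13.44], 'tcp_pos': [487.55, -16.98, 240.47], 'force': [0.48, 0.26, -4.35], 'gripper_width': 13.83}
```

View pics/c2.png

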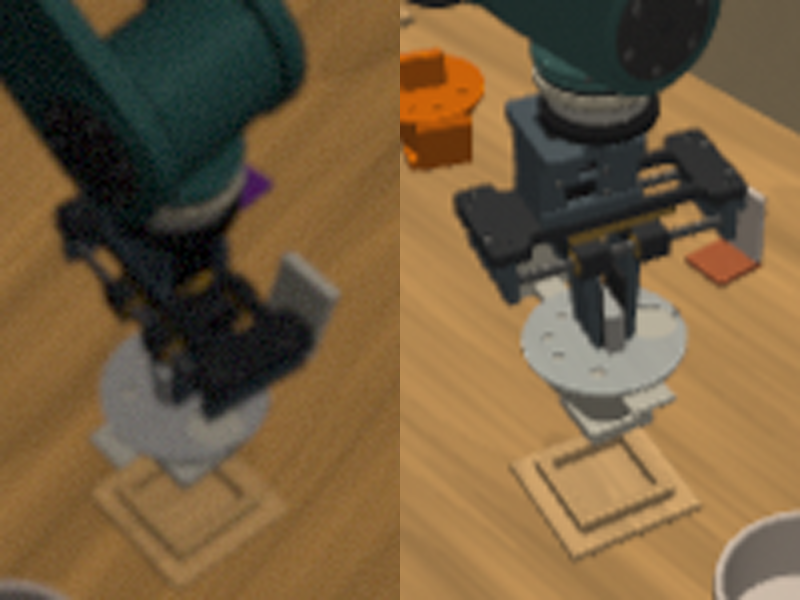

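The shaker hangs level and square with the holder. Its foot is at (190,465) in the left crop and (605,420) in the right, with the lip toward the jar. Now I lower it.

>>> {"op": "carry_out", "data": {
  "motion": [
    [-1,0,0,-2.5,0,0,0],
    [-1,0,0,-2,0,0,0],
    [-1,0,0,-0.8,0,0,0],
    [-1,0,0,-0.6,0,0,0],
    [-1,0,0,-0.6,0,0,0],
    [-1,0,0,0,0,0,0],
    [-1,0,0,0,0,0,0]
  ]
}}

```text
t: 8.4
tcp_pos: [487.6, -17.3, 175.6]
orientation: [[0.312, 0.95, 0.0], [0.95, -0.312, -0.0], [0.0, 0.0, -1.0]]
force: [-1.2, -0.6, -4.3]
gripper_width: 13.9
```

>>> {"op": "carry_out", "data": {
  "motion": [
    [-1,0,0,-0.4,0,0,0],
    [-1,0,0,-0.3,0,0,0],
    [-1,0,0,-0.1,0,0,0],
    [-1,0,0,0,0,0,0],
    [-1,0,0,0,0,0,0]
  ]
}}

```text
t: 9.02
tcp_pos: [487.6, -17.4, 167.9]
orientation: [[0.312, 0.95, -0.0], [0.95, -0.312, -0.0], [-0.0, -0.0, -1.0]]
force: [-6.3, -0.9, 15.5]
gripper_width: 14.1
```

>>> {"op": "carry_out", "data": {
  "motion": [
    [-1,0,0,0.1,0,0,-9.5],
    [-1,0,0,0,0,0,-9.5],
    [-1,0,0,0,0,0,-9.5],
    [-1,0,0,0,0,0,-9.5],
    [-1,0,0,0,0,0,-9.5],
    [-1,0,0,0,0,0,-9.5],
    [-1,0,0,0,0,0,-9.5],
    [-1,0,0,0,0,0,-9.5],
    [-1,0,0,0,0,0,-9.5],
    [-1,0,0,0,0,0,-9.5],
    [-1,0,0,0,0,0,0],
    [-1,0,0,0,0,0,0]
  ]
}}

```text
t: 10.52
tcp_pos: [487.3, -17.3, 168.1]
orientation: [[0.921, -0.391, -0.0], [-0.391, -0.921, -0.0], [-0.0, 0.0, -1.0]]
force: [-1.1, -1.0, -2.8]
gripper_width: 13.7
```

>>> {"op": "carry_out", "data": {
  "motion": [
    [-1,0,0,0,0,0,4.5],
    [-1,0,0,0,0,0,4.5],
    [-1,0,0,-0.1,0,0,0],
    [1,0,0,0,0,0,0],
    [1,0,0,0,0,0,0],
    [1,0,0,0,0,0,0],
    [1,0,0,0,0,0,0],
    [1,0,0,4,0,0,0],
    [1,-1.5,0,4,0,0,0],
    [1,-1.5,0.5,4,0,0,0],
    [1,-1.5,0.5,2,0,0,0],
    [1,-1.4,0.5,0,0,0,0],
    [1,0,0,0,0,0,0],
    [1,0,0,0,0,0,0]
  ]
}}

```text
t: 12.28
tcp_pos: [428.4, -2.3, 306.3]
orientation: [[0.969, -0.245, -0.001], [-0.245, -0.969, 0.0], [-0.001, 0.0, -1.0]]
force: [-0.9, -0.2, -0.7]
gripper_width: 91.2
```

```bash
python3 - <<'E'
from h import *
s=log(); c=cal("wrist"); w=cams.get_image("wrist")
a=cams.get_image("scene"); b=cams.get_image("side")
cv2.imwrite("pics/s3.png",a); cv2.imwrite("pics/d3.png",b)
np.savez("w3.npz",K=c[0],R=c[1],t=c[2]); cv2.imwrite("pics/w3.png",w)
cv2.imwrite("pics/w3b.png",cv2.resize(w,(640,480),interpolation=cv2.INTER_CUBIC))
E
```

```text
{'t': 12.28, 'qpos': [-3.43, -5.34, 129.06, -0.0, 56.35, 100.76], 'tcp_pos': [428.41, -2.33, 306.33], 'force': [-0.92, -0.2, -0.67], 'gripper_width': 91.19}
```

View pics/w3b.png

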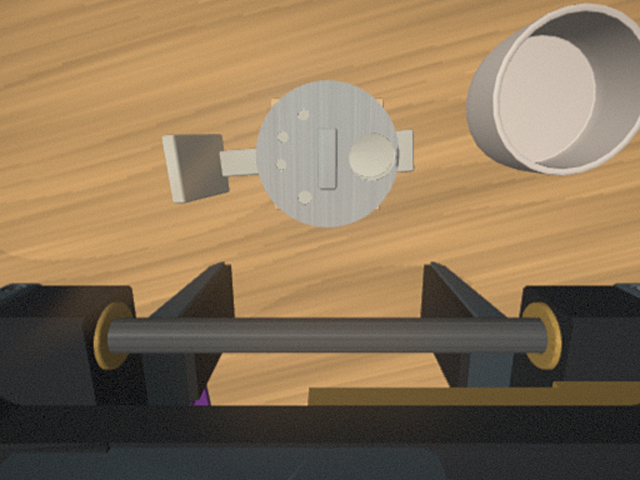

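The view shows the big hole at (373,156), just inside the lip at (406,151). The handle plate top is at (176,168), the disc centre at about (327,153) and the jar rim upper right.

```bash
python3 - <<'E'
from h import *
np.set_printoptions(precision=1,suppress=True)
d=np.load("w3.npz"); c=(d["K"],d["R"],d["t"])
p=lambda u,v,z: onz("wrist",u/1.25,v/1.25,z,c)[:2]
def circ(r):
    s=np.linalg.lstsq(np.c_[2*r,np.ones(len(r))],(r**2).sum(1),rcond=None)[0]; return s[:2],np.sqrt(s[2]+s[:2]@s[:2])
ang=lambda v: np.degrees(np.arctan2(v[1],v[0]))
ctr,r=circ(np.array([p(u,v,85) for u,v in [(256,153),(399,153),(327,80),(327,227),(276,102),(378,102),(276,204),(378,204)]])); print("disc",ctr,r)
h=p(373,156,84)-ctr; print("hole",np.linalg.norm(h),ang(h))
fa=(p(328,128,119)-p(328,188,119)); print("fin y-dir",ang(fa))
l=(p(412,130,80)+p(412,171,80))/2; print("lip",np.linalg.norm(l-ctr),ang(l-ctr),"lip edge",ang(p(412,130,80)-p(412,171,80)))
a,b=p(164,136,116),p(173,202,116); print("handle top",(a+b)/2,np.linalg.norm(a-b),np.linalg.norm((a+b)/2-ctr),ang((a+b)/2-ctr),"edge",ang(a-b))
print("arm",ang(p(221,163,66)-ctr), ang(p(238,150,70)-p(222,151,70)))
print("jar",*circ(np.array([p(u,v,70) for u,v in [(590,5),(530,32),(497,90),(502,133),(520,158),(560,174),(600,166)]])))
# jar from scene rim by gray mask is occlusion-free now
im=cv2.imread("pics/s3.png").astype(int)
m=((im.max(2)-im.min(2))<38)&(im.max(2)>90); m=m.astype(np.uint8); 
n,lab,st,ce=cv2.connectedComponentsWithStats(m)
for i in range(1,n):
    if st[i,4]>300: print(st[i],ce[i])
E
```

```text
disc [485.6 -18.6] 57.96038150829846
hole 37.28244065195849 -103.24328025682924
fin y-dir -14.156069347626046
lip 69.8504566265908 -100.3678389203488 lip edge -10.876589384501054
handle top [506.5  97.1] 48.01159200937483 117.52512021008214 79.76130772713768 edge -12.45153530718987
arm 79.50955326933952 -100.73056503233666
jar [ 483.3 -228.1] 64.59396309912266
[413  31  40  36 678] [434.2  45. ]
[   0  100   80   72 1619] [ 32.5 133.9]
[ 430  114   82  139 3959] [477.5 187.7]
[ 226  174   46   40 1159] [246.7 192.5]
[ 176  225   50   49 1593] [200.6 251. ]
[   0  240   78  129 5138] [ 26.9 291.7]
[ 349  271   90  113 4285] [397.3 336. ]
[ 91 305  38  35 956] [109.7 321.5]
```

```bash
python3 - <<'E'
from kin import *
np.set_printoptions(precision=1,suppress=True)
print("fit",err())
for u,v in [(201,245),(201,247)]: print("jar scene",onz("scene",u,v,70))
im=cv2.imread("pics/d3.png").astype(int); m=(((im.max(2)-im.min(2))<38)&(im.max(2)>90)).astype(np.uint8)
n,lab,st,ce=cv2.connectedComponentsWithStats(m)
for i in range(1,n):
    if st[i,4]>800 and abs(ce[i][0]-302)<15:
        x,y,w,h=st[i,:4]; print(st[i]); 
        # rim ellipse: left/right extremes and top
        M=lab==i; top=onz("side",np.where(M[y])[0].mean(),y,70); print("top",top)
        for k in range(y,y+25,4): r=np.where(M[k])[0]; print(k,r.min(),r.max(),end="; ")
C=np.array([485.6,-18.6,8]);psi=79.6;u=np.array([np.cos(np.radians(psi)),np.sin(np.radians(psi)),0])
S0=C-72*u+[0,0,72]
g,R=held(0,psi,S0,a=6,flip=-1); pre=g-R[:,2]*90
s=ctrl.observe(); print("\ngrasp",g,"pre",pre); print(R)
q=s["qpos"]
for t in np.linspace(0,1,3): q,e=ik(pre+(g-pre)*t,R,q); print(q,e)
J=[484,-228,0]
print("rot to tool from now",np.degrees((Ro.from_matrix(R)*Ro.from_matrix(np.array(s["orientation"])).inv()).as_rotvec()), "dpos",pre-np.array(s["tcp_pos"]))
E
```

```text
fit 0.0041121101292560525
jar scene [ 485.1 -220.5   70. ]
jar scene [ 488.9 -225.    70. ]
[ 279  219   48   51 2004]
top [ 525.3 -183.6   70. ]
219 294 308; 223 286 317; 227 282 322; 231 280 324; 235 279 326; 239 279 326; 243 280 326; 
grasp [508.4 105.9 150. ] pre [514.  136.2 234.6]
[[ 1.  -0.2 -0.1]
 [-0.2 -0.9 -0.3]
 [-0.   0.3 -0.9]]
[  0.   15.6 136.3  97.   17.5 176.3] 20.983768863070342
[ -1.1  19.3 135.9  96.8  17.5 176.3] 20.706925274578566
[ -2.3  23.3 135.2  96.5  17.5 176.3] 20.46419160894465
rot to tool from now [-19.5   4.2   3.8] dpos [ 85.4 138.6 -72. ]
```

```bash
sed -i 's/z(q\[5\]-90)/z(q[5]+90)/' kin.py; cat > plan.py <<'E'
from kin import *
np.set_printoptions(precision=2,suppress=True)
psi=79.6;u=np.array([np.cos(np.radians(psi)),np.sin(np.radians(psi)),0])
def path(W,q,p0,R0):
    for nm,(g,R) in W:
        q,e=ik(g,R,q); print(nm,"d_cm",(g-p0)/10,"rot",np.degrees((Ro.from_matrix(R)*Ro.from_matrix(R0).inv()).as_rotvec()),"q",np.round(q),round(e,2)); p0,R0=g,R
E
python3 - <<'E'
from plan import *
print("jar side",onz("side",302.5,238,70))
C=np.array([485.6,-18.6,8]); S0=C-72*u+[0,0,72]
g,R=held(0,psi,S0,a=6,flip=-1); pre=g-R[:,2]*90
s=ctrl.observe(); J=np.array([484,-226,0.])+12*u
H=lambda T,S:held(T,psi,S,6,-1)
W=[("pre",(pre,R)),("grasp",(g,R)),("lift",H(0,S0+[0,0,110])),("over",H(0,J+[0,0,190])),("t60",H(60,J+[0,0,190])),("down",H(60,J+[0,0,66]))]+[(f"t{T}",H(T,J+[0,0,66])) for T in range(65,116,5)]
path(W,s["qpos"],np.array(s["tcp_pos"]),np.array(s["orientation"]))
E
```

```text
jar side [ 478.25 -232.02   70.  ]
pre d_cm [ 8.54 13.86 -7.2 ] rot [-19.55   4.2    3.78] q [ 18.  15. 117. -20.  59. 131.] 0.0
grasp d_cm [-0.56 -3.03 -8.46] rot [0. 0. 0.] q [ 16.  22. 120. -24.  50. 133.] 0.0
lift d_cm [ 0.  0. 11.] rot [0. 0. 0.] q [ 16.  11. 118. -21.  61. 128.] 0.0
over d_cm [  1.36 -12.48   0.  ] rot [0. 0. 0.] q [  2.  10. 120. -23.  57. 117.] 0.0
t60 d_cm [ -2.89 -15.73  13.7 ] rot [ 59.01 -10.83  -0.  ] q [-35.   5. 114.  36.  82.  54.] 0.0
down d_cm [  0.    0.  -12.4] rot [0. 0. 0.] q [-35.  14. 118.  38.  72.  46.] 0.0
t65 d_cm [-0.33 -1.79  0.26] rot [ 4.92 -0.9  -0.  ] q [-37.  16. 117.  40.  76.  43.] 0.0
t70 d_cm [-0.33 -1.8   0.1 ] rot [ 4.92 -0.9   0.  ] q [-40.  18. 115.  42.  81.  40.] 0.0
t75 d_cm [-0.33 -1.81 -0.06] rot [ 4.92 -0.9   0.  ] q [-42.  20. 114.  44.  85.  38.] 0.0
t80 d_cm [-0.33 -1.79 -0.22] rot [ 4.92 -0.9   0.  ] q [-45.  23. 113.  46.  89.  36.] 0.0
t85 d_cm [-0.32 -1.77 -0.38] rot [ 4.92 -0.9   0.  ] q [-46.  25. 111.  47.  94.  34.] 0.0
t90 d_cm [-0.32 -1.73 -0.53] rot [ 4.92 -0.9  -0.  ] q [-48.  28. 109.  49.  98.  32.] 0.0
t95 d_cm [-0.31 -1.68 -0.69] rot [ 4.92 -0.9   0.  ] q [-50.  31. 108.  50. 102.  31.] 0.0
t100 d_cm [-0.3  -1.61 -0.83] rot [ 4.92 -0.9  -0.  ] q [-51.  34. 106.  51. 106.  30.] 0.0
t105 d_cm [-0.28 -1.53 -0.97] rot [ 4.92 -0.9   0.  ] q [-52.  37. 105.  52. 110.  29.] 0.0
t110 d_cm [-0.27 -1.44 -1.1 ] rot [ 4.92 -0.9   0.  ] q [-53.  40. 103.  53. 114.  29.] 0.0
t115 d_cm [-0.25 -1.34 -1.23] rot [ 4.92 -0.9  -0.  ] q [-54.  43. 102.  55. 118.  28.] 0.0
```

>>> {"op": "carry_out", "data": {
  "motion": [
    [-0.2,2.14,3.46,0,-4.89,1.05,0.95],
    [-0.2,2.14,3.46,0,-4.89,1.05,0.95],
    [-0.2,2.14,3.47,-3.6,-4.89,1.05,0.95],
    [-0.2,2.12,3.47,-3.6,-4.89,1.05,0.95],
    [-0.2,0,0,0,0,0,0],
    [-0.2,0,0,0,0,0,0],
    [-0.2,0,0,0,0,0,0],
    [-0.2,0,0,0,0,0,0]
  ]
}}

```text
t: 13.42
tcp_pos: [514.0, 135.6, 236.4]
orientation: [[0.984, -0.171, -0.059], [-0.181, -0.924, -0.336], [0.003, 0.341, -0.94]]
force: [0.4, -0.3, 0.1]
gripper_width: 36.2
```

```bash
python3 - <<'E'
from plan import *
s=log(); a=cams.get_image("scene"); b=cams.get_image("side"); w=cams.get_image("wrist")
f=lambda im,x,y:cv2.resize(im[y:y+120,x:x+120],(400,400),interpolation=cv2.INTER_CUBIC)
cv2.imwrite("pics/c4.png",np.hstack([f(a,205,95),f(b,200,90)])); cv2.imwrite("pics/w4.png",w)
C=np.array([485.6,-18.6,8]); g,R=held(0,psi,C-72*u+[0,0,72],6,-1); d=g-np.array(s["tcp_pos"]); print(d,"residual perp",R.T@d, np.array(s["orientation"])-R)
E
```

```text
{'t': 13.42, 'qpos': [18.43, 14.8, 117.25, -20.39, 59.4, 131.09], 'tcp_pos': [513.97, 135.62, 236.4], 'force': [0.42, -0.26, 0.12], 'gripper_width': 36.18}
[ -5.52 -29.73 -86.38] residual perp [-0.06 -1.13 91.51] [[-0. -0.  0.]
 [-0. -0.  0.]
 [ 0. -0. -0.]]
```

View pics/c4.png

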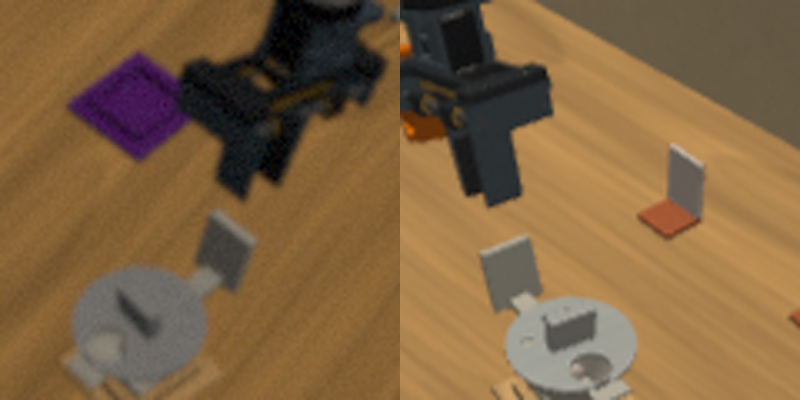

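The fingers straddle the plate, with its top at (500,245) in the right crop and the big hole over the lip. Now I advance and grip.

>>> {"op": "carry_out", "data": {
  "motion": [
    [-0.2,-0.2,-1,-3,0,0,0],
    [-0.2,-0.2,-1,-3,0,0,0],
    [-0.2,-0.15,-0.97,-2.64,0,0,0],
    [-0.2,0,0,0,0,0,0],
    [-1,0,0,0,0,0,0],
    [-1,0,0,0,0,0,0],
    [-1,0,0,0,0,0,0],
    [-1,0,0,0,0,0,0],
    [-1,0,0,0,0,0,0],
    [-1,0,0,0,0,0,0]
  ],
  "force": 55
}}

```text
t: 14.82
tcp_pos: [508.8, 107.0, 149.5]
orientation: [[0.984, -0.17, -0.059], [-0.18, -0.924, -0.336], [0.002, 0.341, -0.94]]
force: [-0.6, 4.2, 7.6]
gripper_width: 11.6
```

>>> {"op": "carry_out", "data": {
  "motion": [
    [-1,0,0,0.5,0,0,0],
    [-1,0,0,1,0,0,0],
    [-1,0,0,1.5,0,0,0],
    [-1,0,0,2.5,0,0,0],
    [-1,0,0,3,0,0,0],
    [-1,0,0,2.5,0,0,0],
    [-1,0,0,0,0,0,0],
    [-1,0,0,0,0,0,0]
  ]
}}

```text
t: 15.82
tcp_pos: [507.9, 106.5, 258.3]
orientation: [[0.984, -0.169, -0.061], [-0.18, -0.924, -0.337], [0.0, 0.342, -0.94]]
force: [0.0, 0.5, -4.3]
gripper_width: 11.6
```

```bash
python3 - <<'E'
from plan import *
s=log(); a=cams.get_image("scene"); b=cams.get_image("side")
f=lambda im,x,y:cv2.resize(im[y:y+150,x:x+150],(400,400),interpolation=cv2.INTER_CUBIC)
cv2.imwrite("pics/c5.png",np.hstack([f(a,190,80),f(b,180,80)]))
E
```

```text
{'t': 15.82, 'qpos': [15.74, 11.6, 118.46, -20.65, 60.67, 127.99], 'tcp_pos': [507.87, 106.5, 258.3], 'force': [0.04, 0.53, -4.25], 'gripper_width': 11.57}
```

View pics/c5.png

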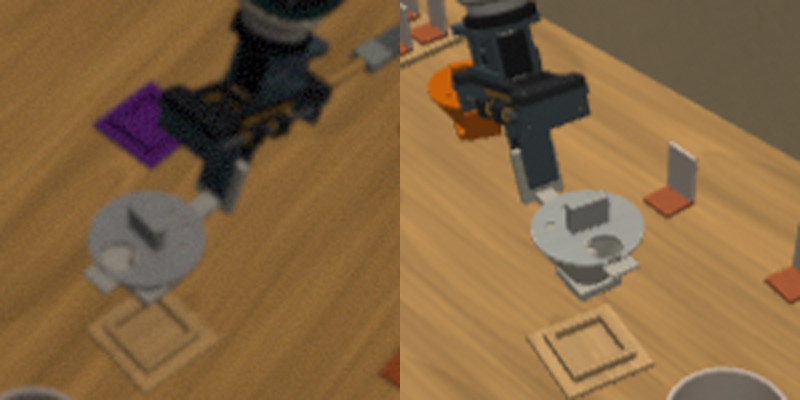

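Held level, with the lip at (100,278) in the left crop. Next I carry it over the jar and pre-tip to 60°.

>>> {"op": "carry_out", "data": {
  "motion": [
    [-1,0.34,-2.12,0,0,0,0],
    [-1,0.34,-3.12,0.1,0,0,0],
    [-1,0.34,-3.62,0.1,0,0,0],
    [-1,0.34,-2.62,0,0,0,0],
    [-1,0,-1,0,0,0,0],
    [-1,-0.29,-1.57,1.37,5.9,-1.08,0],
    [-1,-0.29,-1.57,1.37,5.9,-1.08,0],
    [-1,-0.29,-1.57,1.37,5.9,-1.08,0],
    [-1,-0.29,-1.57,1.37,5.9,-1.08,0],
    [-1,-0.29,-1.57,1.37,5.9,-1.08,0],
    [-1,-0.29,-1.57,1.37,5.9,-1.08,0],
    [-1,-0.29,-1.57,1.37,5.9,-1.08,0],
    [-1,-0.29,-1.57,1.37,5.9,-1.08,0],
    [-1,-0.29,-1.57,1.37,5.9,-1.08,0],
    [-1,-0.29,-1.57,1.37,5.9,-1.08,0],
    [-1,0,0,0,0,0,0],
    [-1,0,0,0,0,0,0]
  ]
}}

```text
t: 18.05
tcp_pos: [492.7, -174.6, 396.9]
orientation: [[0.984, -0.139, 0.115], [-0.18, -0.755, 0.631], [-0.001, -0.641, -0.767]]
force: [0.1, -0.6, -3.8]
gripper_width: 11.5
```

```bash
python3 - <<'E'
from plan import *
s=log(); J=np.array([484,-226,0.])+12*u
for z_ in (190,66):
  g,R=held(60,psi,J+[0,0,z_],6,-1); print(g-np.array(s["tcp_pos"]), np.degrees((Ro.from_matrix(R)*Ro.from_matrix(np.array(s["orientation"])).inv()).as_rotvec()))
a=cams.get_image("scene"); b=cams.get_image("side")
f=lambda im,x,y:cv2.resize(im[y:y+200,x:x+200],(400,400),interpolation=cv2.INTER_CUBIC)
cv2.imwrite("pics/c6.png",np.hstack([f(a,120,100),f(b,180,90)]))
E
```

```text
{'t': 18.05, 'qpos': [-34.45, 4.56, 113.89, 36.21, 82.23, 54.16], 'tcp_pos': [492.74, -174.63, 396.92], 'force': [0.08, -0.6, -3.82], 'gripper_width': 11.49}
[ 0.4  -1.55  0.06] [ 0.11 -0.06 -0.01]
[   0.4    -1.55 -123.94] [ 0.11 -0.06 -0.01]
```

View pics/c6.png

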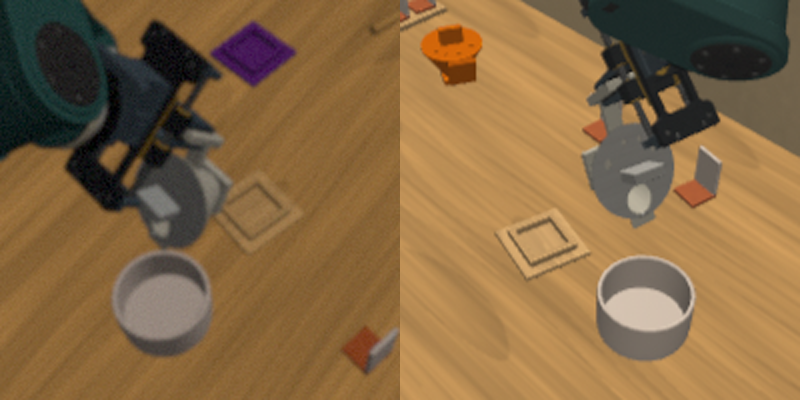

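The shaker is tipped 60° above the jar, with the lip at about (642,222) in the right crop and (163,245) in the left. I check this against the plan.

```bash
python3 - <<'E'
from plan import *
L=np.array([484,-226,190.])+12*u
for n in("scene","side"): print(n,proj(n,L))
print("seen scene",120+163/2,100+245/2,"side",180+242/2,90+222/2)
print(two(ray("scene",201.5,222.5),ray("side",301,201)))
E
```

```text
scene [196.78 222.11]
side [303.   201.56]
seen scene 201.5 222.5 side 301.0 201.0
(array([ 491.5 , -204.28,  180.24]), np.float64(1.3052026384678603))
```

>>> {"op": "carry_out", "data": {
  "motion": [
    [-1,0,-0.2,-1.5,0,0,0],
    [-1,0,-0.2,-2,0,0,0],
    [-1,0,-0.2,-2.5,0,0,0],
    [-1,0,0,-2.2,0,0,0],
    [-1,0,0,-1.5,0,0,0],
    [-1,-0.33,-1.79,-0.24,4.92,-0.9,0],
    [-1,-0.33,-1.8,-0.4,4.92,-0.9,0],
    [-1,-0.33,-1.81,-0.56,4.92,-0.9,0],
    [-1,-0.33,-1.79,-0.7,4.92,-0.9,0],
    [-1,0,0,0,0,0,0],
    [-1,0,0,0,0,0,0]
  ]
}}

```text
t: 19.52
tcp_pos: [479.9, -252.9, 281.7]
orientation: [[0.983, -0.09, 0.157], [-0.181, -0.493, 0.851], [0.001, -0.865, -0.502]]
force: [0.5, 0.5, -3.7]
gripper_width: 11.9
```

>>> {"op": "carry_out", "data": {
  "motion": [
    [-1,-0.32,-1.77,-0.38,4.92,-0.9,0],
    [-1,0,0,0,0,0,0],
    [-1,-0.32,-1.73,-0.53,4.92,-0.9,0],
    [-1,0,0,0,0,0,0],
    [-1,-0.31,-1.68,-0.69,4.92,-0.9,0],
    [-1,0,0,0,0,0,0],
    [-1,-0.3,-1.61,-0.83,4.92,-0.9,0],
    [-1,-0.28,-1.53,-0.97,4.92,-0.9,0],
    [-1,-0.27,-1.44,-1.1,4.92,-0.9,0],
    [-1,-0.25,-1.34,-1.1,4.92,-0.9,0],
    [-1,0,0,0,0,0,0],
    [-1,0,0,0,0,0,0],
    [-1,0,0,0,0,0,0],
    [-1,0,0,0,0,0,0],
    [-1,0,0,0,0,0,0],
    [-1,0,0,0,0,0,0],
    [-1,0,0,0,0,0,0],
    [-1,0,0,0,0,0,0]
  ]
}}

```text
t: 21.78
tcp_pos: [459.2, -364.1, 225.8]
orientation: [[0.983, 0.016, 0.18], [-0.181, 0.086, 0.98], [-0.0, -0.996, 0.087]]
force: [0.3, 0.4, -4.0]
gripper_width: 11.7
```

```bash
python3 - <<'E'
from plan import *
s=log(); print("torque",np.round(s["torque"],2))
for n in("scene","side"): cv2.imwrite(f"pics/p7_{n}.png",cams.get_image(n))
# blob check: bright spots inside the jar, compared with the picture before the pour
b0=cv2.imread("pics/d3.png"); b1=cv2.imread("pics/p7_side.png")
c=b1[215:275,275:330].astype(int); c0=b0[215:275,275:330].astype(int)
for r in range(8,46,3): print(215+r," ".join(f"{x:3d}" for x in c[r,3:52:2].mean(1).astype(int)))
E
```

```text
{'t': 21.78, 'qpos': [-54.27, 42.78, 101.27, 54.77, 118.4, 28.79], 'tcp_pos': [459.18, -364.13, 225.77], 'force': [0.3, 0.37, -3.99], 'gripper_width': 11.74}
torque [-1.45  0.37  0.01]
223 179 187 185 216 217 151 143 134 154 168 180 189 196 202 210 179 147  78  51  51  65  67  67  66  67
226 178 176 236 165 138 142 143 134 152 165 177 185 178 166 134 105 103 162 117  51  52  65  67  66  66
229 173 232 159 133 138 142 146 133 150 163 157 158 124 107 110 179 180 185 182 120  51  53  62  67  66
232 180 228 126 134 139 143 145 132 138 151 118 102 102 106 111 128 179 180 180 178 139  51  52  58  66
235 174 205 128 135 141 146 183 153 122 102 102 151 227 238 233 124 131 178 179 179 179 164  51  52  54
238 147 229 130 138 226 238 238 209 216 228 238 237 238 237 237 237 125 142 177 176 140 119 112  56  51
241 134 230 171 237 238 238 238 238 238 238 237 238 237 238 237 237 227 126 211 236 187 125 119 101  79
244 137 121 232 238 238 238 238 238 238 238 237 237 237 237 237 237 237 237 237 237 235 211 122 231 172
247 136 123 128 206 237 238 238 238 238 238 237 237 237 237 237 237 237 237 237 204 180 189 230 197 166
250 136 124 129 132 152 221 237 238 238 238 238 237 237 237 237 237 237 237 237 237 229 228 157 131 179
253 150 123 130 132 136 139 147 183 221 236 238 238 237 237 237 237 238 239 233 201 154 141 136 128 184
256 170 127 130 134 137 140 142 143 145 147 147 154 164 165 166 159 150 147 146 144 142 138 133 180 189
259 172 169 132 134 137 140 142 144 145 146 147 148 149 148 149 148 147 146 145 143 140 137 137 179 185
```

>>> {"op": "carry_out", "data": {
  "motion": [
    [-1,0.27,1.4,1.1,-4.92,0.9,0],
    [-1,-0.27,-1.4,-1.1,4.92,-0.9,0],
    [-1,0.27,1.4,1.1,-4.92,0.9,0],
    [-1,-0.27,-1.4,-1.1,4.92,-0.9,0],
    [-1,0,0,0,0,0,0],
    [-1,0.52,2.78,2.3,-9.84,1.8,0],
    [-1,0.58,3.14,2.8,-9.84,1.8,0],
    [-1,0.63,3.41,2.5,-9.84,1.8,0],
    [-1,0.65,3.56,3,-9.84,1.8,0],
    [-1,0.66,3.61,3,-9.84,1.8,0],
    [-1,0.33,1.8,3,-4.92,0.9,0],
    [-1,0.29,1.57,-0.5,-5.9,1.08,0],
    [-1,0.29,1.57,-0.5,-5.9,1.08,0],
    [-1,0.29,4.57,-1,-5.9,1.08,0],
    [-1,0.29,4.57,-1,-5.9,1.08,0],
    [-1,0.29,4.57,-1,-5.9,1.08,0],
    [-1,0,0,0,0,0,0],
    [-1,0,0,0,0,0,0]
  ]
}}

```text
t: 24.12
tcp_pos: [507.0, -12.3, 352.0]
orientation: [[0.984, -0.176, 0.032], [-0.179, -0.969, 0.171], [0.001, -0.174, -0.985]]
force: [0.1, -0.4, -3.6]
gripper_width: 11.8
```

```bash
python3 - <<'E'
from plan import *
s=log()
B=[]
for n,f0,(x,y) in [("scene","s3",(170,218)),("side","d3",(272,212))]:
    im=cams.get_image(n); cv2.imwrite(f"pics/p8_{n}.png",im); o=cv2.imread(f"pics/{f0}.png")
    d=np.abs(im.astype(int)-o).max(2)
    c=cv2.GaussianBlur(d.astype(np.uint8),(3,3),0)[y:y+62,x:x+62]
    k,lab,st,ce=cv2.connectedComponentsWithStats((c>18).astype(np.uint8)); print(n,[(st[i].tolist(),(ce[i]+[x,y]).round(1).tolist()) for i in range(1,k) if st[i,4]>6])
    g=lambda a:cv2.resize(a[y:y+62,x:x+62],(380,280),interpolation=cv2.INTER_CUBIC)
    B.append(np.vstack([g(im),cv2.resize(im[80:330,100:440],(380,280))]))
cv2.imwrite("pics/c8.png",np.hstack(B))
E
```

```text
{'t': 24.12, 'qpos': [-7.77, -0.57, 119.62, 11.47, 60.93, 86.96], 'tcp_pos': [507.04, -12.31, 351.96], 'force': [0.08, -0.37, -3.62], 'gripper_width': 11.84}
scene [([16, 38, 4, 5, 15], [187.4, 258.1])]
side [([44, 33, 6, 6, 29], [318.4, 247.4])]
```

View pics/c8.png

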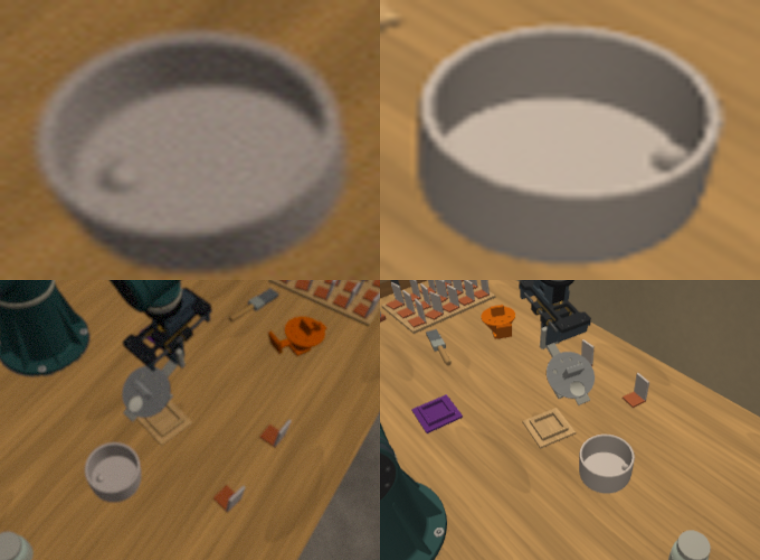

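One ball shows in the jar, at (118,177) in the left crop and (668,158) in the right. Nothing lies on the bench. Balls against the jar's -y wall would be hidden in both views, so I check that, plus the weight, by numbers.

```bash
python3 - <<'E'
from plan import *
print("ball",two(ray("scene",187.4,258.1),ray("side",318.4,247.4)), onz("scene",187.4,257.5,17))
F=[]
for i in range(10): F.append(ctrl.observe()["force"]); cams.get_image("side")
print(np.mean(F,0),np.std(F,0))
# would a ball at angle phi at the wall be seen? ray-check against near rim
for n in("scene","side"):
    o=-cal(n)[1].T@cal(n)[2]; vis=[]
    for phi in range(-180,180,15):
        X=np.array([484+50*np.cos(np.radians(phi)),-226+50*np.sin(np.radians(phi)),26.]); d=o-X; t=(70-26)/d[2]; h=(X+t*d)[:2]-[484,-226]; vis.append((phi,np.hypot(*h)<60))
    print(n,"hidden",[p for p,v in vis if not v])
E
```

```text
ball (array([ 483.45, -276.67,   72.85]), np.float64(11.137406295558792)) [ 457.51 -256.74   17.  ]
[ 0.08 -0.16 -3.9 ] [0.28 0.37 0.51]
scene hidden [-90, -75, -60, -45, -30, -15, 0, 15]
side hidden [-180, -165, -150, -135, -120, -105, -90, -75, -60, 135, 150, 165]
```

The two sightings are different balls: their rays meet at z = 73, 11 mm apart. The held weight of 3.9 N fits an empty shaker (3.96 N). I return the shaker to the holder, then count the balls from above.

```bash
python3 - <<'E'
from plan import *
s=log(); C=np.array([485.6,-18.6,8]); _,R=held(0,psi,C,6,-1)
print(np.array([508.5,106.7,250])-np.array(s["tcp_pos"]),np.degrees((Ro.from_matrix(R)*Ro.from_matrix(np.array(s["orientation"])).inv()).as_rotvec()))
print("side ball",onz("side",318.4,247.4,17))
E
```

```text
{'t': 24.72, 'qpos': [-7.81, -0.52, 119.58, 11.43, 60.92, 87.01], 'tcp_pos': [507.44, -12.75, 351.83], 'force': [0.02, 0.16, -3.87], 'gripper_width': 11.45}
[   1.06  119.45 -101.83] [-29.49   5.47  -0.02]
side ball [ 520.34 -258.59   17.  ]
```

>>> {"op": "carry_out", "data": {
  "motion": [
    [-1,0.02,2.4,0,-5.9,1.09,0],
    [-1,0.02,2.4,0,-5.9,1.09,0],
    [-1,0.02,2.4,-1.5,-5.9,1.09,0],
    [-1,0.02,2.4,-2.5,-5.9,1.09,0],
    [-1,0.03,2.35,-3,-5.89,1.11,0],
    [-1,0,0,-3.2,0,0,0],
    [-1,0,0,0,0,0,0],
    [-1,0,0,0,0,0,0],
    [-1,0,0,0,0,0,0]
  ]
}}

```text
t: 25.85
tcp_pos: [509.2, 106.7, 251.3]
orientation: [[0.984, -0.17, -0.06], [-0.181, -0.924, -0.336], [0.002, 0.341, -0.94]]
force: [0.1, 0.1, -3.8]
gripper_width: 11.6
```

```bash
python3 - <<'E'
from plan import *
s=log(); C=np.array([485.6,-18.6,8]); _,R=held(0,psi,C,6,-1)
print(np.array([508.5,106.7,150])-np.array(s["tcp_pos"]),np.degrees((Ro.from_matrix(R)*Ro.from_matrix(np.array(s["orientation"])).inv()).as_rotvec()))
E
```

```text
{'t': 25.85, 'qpos': [15.71, 12.29, 118.51, -20.79, 59.88, 128.33], 'tcp_pos': [509.2, 106.71, 251.33], 'force': [0.05, 0.09, -3.75], 'gripper_width': 11.64}
[  -0.7    -0.01 -101.33] [-0.04  0.12  0.  ]
```

Now down to just inside the pocket, checking forces.

>>> {"op": "carry_out", "data": {
  "motion": [
    [-1,-0.05,0,-2.5,0,0,0],
    [-1,0,0,-3,0,0,0],
    [-1,0,0,-2,0,0,0],
    [-1,0,0,-1,0,0,0],
    [-1,0,0,-0.6,0,0,0],
    [-1,0,0,-0.5,0,0,0],
    [-1,0,0,0,0,0,0],
    [-1,0,0,0,0,0,0]
  ]
}}

```text
t: 26.85
tcp_pos: [508.2, 107.0, 154.2]
orientation: [[0.984, -0.169, -0.061], [-0.18, -0.924, -0.336], [0.0, 0.342, -0.94]]
force: [-0.7, 0.4, -4.4]
gripper_width: 12.1
```

>>> {"op": "carry_out", "data": {
  "motion": [
    [-1,0,0,-0.2,0,0,0],
    [-1,0,0,-0.2,0,0,0],
    [-1,0,0,-0.05,0,0,0],
    [-1,0,0,0,0,0,0],
    [-1,0,0,0,0,0,0]
  ]
}}

```text
t: 27.48
tcp_pos: [508.1, 106.9, 149.5]
orientation: [[0.984, -0.169, -0.062], [-0.18, -0.924, -0.337], [-0.0, 0.342, -0.94]]
force: [-1.5, 1.4, 2.3]
gripper_width: 11.8
```

>>> {"op": "carry_out", "data": {
  "motion": [
    [-0.2,0,0,0,0,0,0],
    [-0.2,0,0,0,0,0,0],
    [-0.2,0,0,0,0,0,0],
    [-0.2,0,0,0,0,0,0],
    [-0.2,0.2,1,2.8,0,0,0],
    [-0.2,0.2,1.1,3,0,0,0],
    [-0.2,0.2,1,2.8,0,0,0],
    [-0.2,0,0,4,9.8,-2.1,-1.9],
    [-0.2,0,0,3,9.8,-2.1,-1.9],
    [-0.2,-1.4,-4.9,0,0,0,0],
    [-0.2,-1.4,-4.9,0,0,0,0],
    [-0.2,-1.4,-4.9,0,0,0,0],
    [-0.2,-1.4,-4.9,0,0,0,0],
    [-0.2,-1.4,-4.9,0,0,0,0],
    [-0.2,-1.4,-4.9,0,0,0,0],
    [-0.2,-1.4,-4.9,0,0,0,0],
    [-0.2,0,0,0,0,0,0],
    [-0.2,0,0,0,0,0,0]
  ]
}}

```text
t: 29.72
tcp_pos: [415.9, -204.9, 305.2]
orientation: [[0.969, -0.246, -0.001], [-0.246, -0.969, 0.001], [-0.002, -0.001, -1.0]]
force: [-0.8, 0.3, -0.1]
gripper_width: 36.6
```

```bash
python3 - <<'E'
from plan import *
s=log(); c=cal("wrist"); w=cams.get_image("wrist"); cv2.imwrite("pics/w9.png",w)
for n in("scene","side"): cv2.imwrite(f"pics/p9_{n}.png",cams.get_image(n))
for dx,dy,z in [(0,0,70),(0,0,8),(60,0,70),(-60,0,70),(0,60,70),(0,-60,70)]: print(dx,dy,z,proj("wrist",[484+dx,-226+dy,z],c))
g=cv2.cvtColor(w,cv2.COLOR_BGR2GRAY)
# round-blob search
x0,y0=proj("wrist",[484,-226,8],c); r=int(302*18/2/360)
cr=cv2.HoughCircles(cv2.resize(cv2.GaussianBlur(g,(3,3),0),None,fx=3,fy=3),cv2.HOUGH_GRADIENT,1,30,param1=60,param2=14,minRadius=3*(r-2),maxRadius=3*(r+3))
if cr is not None:
    for u,v,q in cr[0]/3:
        X=onz("wrist",u,v,17,c)
        if np.hypot(X[0]-484,X[1]+226)<62: print("ball?",u,v,q,X,np.hypot(X[0]-484,X[1]+226))
# known balls
for X in [[457.5,-256.7,17],[520.3,-258.6,17]]: print("expect",proj("wrist",X,c))
E
```

```text
{'t': 29.72, 'qpos': [-29.11, -1.39, 125.51, 0.03, 55.98, 75.1], 'tcp_pos': [415.93, -204.85, 305.25], 'force': [-0.76, 0.26, -0.14], 'gripper_width': 36.58}
0 0 70 [263.95 113.37]
0 0 8 [263.61 113.3 ]
60 0 70 [249.32  53.22]
-60 0 70 [277.25 168.09]
0 60 70 [209.2  127.73]
0 -60 70 [320.04  98.66]
ball? 282.83334 74.5 7.366667 [ 521.41 -258.78   17.  ] 49.739306341585596
ball? 299.5 90.5 8.2 [ 499.04 -274.02   17.  ] 50.32488562916757
ball? 291.16666 127.833336 6.933333 [ 458.86 -254.68   17.  ] 38.14163684845675
expect [293.   128.51]
expect [282.9   75.51]
```

Three balls are found in the jar by wrist camera, at (521,-259), (499,-274) and (459,-255). Two of these match the earlier sightings. I return to the earlier viewing pose and compare pictures from the same arm pose, to check the shaker and the bystanders.

>>> {"op": "carry_out", "data": {
  "motion": [
    [0.5,0.25,4.05,1,0,0,0],
    [1,0.25,4.05,0,0,0,0],
    [1,0.25,4.05,0,0,0,0],
    [1,0.25,4.05,0,0,0,0],
    [1,0.25,4.05,-0.9,0,0,0],
    [1,0,0,0,0,0,0],
    [1,0,0,0,0,0,0],
    [1,0,0,0,0,0,0]
  ]
}}

```text
t: 30.88
tcp_pos: [428.6, -3.1, 306.5]
orientation: [[0.969, -0.246, -0.001], [-0.246, -0.969, 0.001], [-0.001, -0.001, -1.0]]
force: [0.8, -0.3, -0.7]
gripper_width: 91.2
```

```bash
python3 - <<'E'
from plan import *
s=log()
for n,f in [("wrist","w3"),("scene","s3"),("side","d3")]:
    im=cams.get_image(n); cv2.imwrite(f"pics/f_{n}.png",im); o=cv2.imread(f"pics/{f}.png")
    d=cv2.GaussianBlur(np.abs(im.astype(int)-o).max(2).astype(np.uint8),(3,3),0)
    k,lab,st,ce=cv2.connectedComponentsWithStats((d>30).astype(np.uint8)); print(n,[(st[i].tolist()) for i in range(1,k) if st[i,4]>5])
    # shift of the shaker / jar patches against the picture before
    P=lambda a,x,y,w,h:np.float32(cv2.cvtColor(a,cv2.COLOR_BGR2GRAY)[y:y+h,x:x+w])
    for nm,(x,y,w,h) in {"wrist":{"shaker":(125,55,220,130),"jar":(370,5,142,135)},"scene":{"shaker":(220,165,60,60),"jar":(170,218,62,62)},"side":{"shaker":(225,140,60,85),"jar":(272,212,62,62)}}[n].items():
        print("  ",nm,cv2.phaseCorrelate(P(o,x,y,w,h),P(im,x,y,w,h)))
E
```

```text
{'t': 30.88, 'qpos': [-3.55, -5.34, 129.04, 0.06, 56.35, 100.64], 'tcp_pos': [428.6, -3.11, 306.51], 'force': [0.8, -0.31, -0.72], 'gripper_width': 91.25}
wrist [[454, 30, 11, 9, 71], [447, 38, 18, 11, 101], [471, 49, 9, 10, 63], [462, 55, 15, 11, 79], [225, 64, 75, 16, 153], [305, 85, 5, 6, 6], [447, 93, 18, 12, 93], [316, 104, 14, 3, 30], [130, 107, 47, 4, 100], [176, 119, 29, 4, 45], [318, 136, 12, 4, 38], [179, 139, 28, 4, 67], [257, 151, 10, 2, 11], [139, 153, 45, 11, 95], [231, 170, 67, 14, 98]]
   shaker ((0.5251823128216273, 1.1722285326940778), 0.9875545272513182)
   jar ((-0.589456593400044, 0.8326001089157558), 0.8163157154993755)
scene []
   shaker ((-0.2541801959773089, -0.03863188936786699), 1.057503764629364)
   jar ((-0.025116866621715417, -0.027175407498127413), 0.8686173860915005)
side [[251, 199, 4, 5, 12], [316, 246, 5, 4, 16]]
   shaker ((0.059482672702820594, 0.08277700144661537), 0.9890478925351743)
   jar ((0.051373050573982226, -0.014327741677107042), 0.9031952107325196)
```

```bash
python3 -c "
from rig import ctrl; print(ctrl.finish_job())"
```

```text
the job is handed in; nothing more can be done
None
```

The job is done and handed in, at about 31 s of the 72 s allowed.

**What I did:** I carried the white shaker by its fin into the plywood holder. There I turned the cap by about 86° relative to the shaker, measured at about 3–4° from exact alignment with the lip. I then took the shaker by the handle plate, tipped it to about 115° over the jar, stood it back in the holder and released it.

**Last checks:**
- **Balls:** the wrist camera found three balls in the jar. Two match sightings from the scene and side cameras. The third is hidden from both of those and rests on an automatic circle search that I did not check by eye.
- **Shaker and jar:** in the fixed cameras both lie within about 0.3 px (about 1 mm) of where they were before the pour. The wrist picture shifted by about 1 px, which fits a slightly different arm pose.
- **Bystanders:** the scene camera shows no change anywhere on the bench. The side camera shows one of the balls in the jar and one small unexplained change of 12 px by the holder.
- **Forces:** the largest wrist reading I saw was about 17 N, when I set the shaker down the first time.

**What disagreed:** at first only one ball seemed to show in the jar. The two views turned out to be of different balls. The held weight after the pour, about 3.9 N, also fits an empty shaker, though that reading is noisy.

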